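# Press the long-necked flask down in the sprung stand and hold it for the keeper

### The job

Lift the long-necked round-bottom flask off its cork ring and, keeping it upright, bring its neck in through the open mouth of the stand's fork, with the bulb passing between the fork and the sprung ring. Press the flask down into the ring until the ring is down on its stop and the flask's collar has sunk into the fork's round eye, and finish holding it pressed down there so that I can swing the keeper over the collar; leave the keeper open yourself. Leave the short flask and the other things on the bench where they stand.

Things in the scene. Friction and masses are not known exactly. Their poses are not given: they have to be found in the camera images.
- flask: Long-necked glass round-bottom flask, 194 mm tall, about 0.25 kg, upright on a cork ring, left or right. Origin: lowest point of the bulb; z up the neck. Bulb: 84 mm sphere. Neck: 28 mm diameter up to a 32 mm beaded rim at 174 to 180 mm; white stopper, 26 mm, from 180 to 194 mm; white collar, 42 mm, at 126 to 134 mm. Grip the bare neck between collar and rim.
- flask_bulb (a point): Centre of the flask's bulb, 42 mm above the flask's origin on its axis.
- flask_collar (a point): Centre of the upper face of the fixed collar on the flask's neck, 134 mm above the flask's origin on its axis.
- cork_ring: Loose cork ring under the long-necked flask: outside 110 mm, hole 60 mm, 30 mm high. Origin: centre of its underside. The bulb sits in the hole, its lowest point about 17 mm above the bench.
- flask_stand: Flask stand fixed to the bench. Origin: on the bench, under the common axis of sprung ring and fork eye; +x points from the open mouth inward, z up. Base 160 x 136 mm, 14 mm high. Aluminium fork plate 92 mm wide, 10 mm thick, upper side at 157 mm, from x = -52 (mouth) to +88 mm, on two rods at x = +72. Nothing above it but keeper, two 10 mm cap nuts at the rods and a 6 mm pin on the right jaw.
- fork_eye (a point): Centre of the fork's eye at the plate's upper side, 157 mm above the bench. Eye 50 mm in diameter; the slot to it is 38 mm wide, flared to 54 mm at the mouth. On the way in the neck is in the slot, the collar above the plate and the bulb below it, so the bulb's lowest point must be 50 to 66 mm above the bench. Only in the eye can the collar go down.
- cradle_ring (a joint): Travel of the level steel ring on three sprung pins, m: 0 = up (top face at 50 mm), grows when pressed down, 0.015 = on its stop. Hole 60 mm, outside 82 mm. Pressed by the bulb: it starts down at 5 N and is on the stop at 11 N (400 N/m, flask's weight included). The flask's lowest point is at about 37 mm in the raised ring, 22 mm with the ring on its stop.
- cradle_centre (a point): Centre of the sprung ring at its top face; moves with the ring.
- keeper (a joint): Angle of the flat steel swing keeper on the fork's left jaw (seen from the mouth), rad: 0 = parked open along the jaw, growing as it swings outward and round the front, 4.71 = closed across the slot over the collar. Pivot 20 mm before and 36 mm left of the eye's axis; bar 5 mm above the plate, pivot pin 11 mm, black knob at its rear end 19 mm. Starts open.
- short_flask: The other round-bottom flask: larger bulb (96 mm), short neck (34 mm thick) without collar, 159 mm tall, on its own cork ring on the other side. Origin: lowest point of the bulb. To be left alone.
- timer: Low white bench timer, 62 x 62 x 18 mm, near the front edge. Origin: centre of its underside. To be left alone.
- marker_pen: Felt marker lying near the front edge, 131 mm long, 15 mm thick. Origin: middle of its underside. To be left alone.
- dropper_bottle: Small brown dropper bottle, 33 mm diameter, 94 mm tall, left of the stand. Origin: centre of its underside. To be left alone.
- vial: Glass sample vial with a screw cap, 21 mm diameter, 50 mm tall, right of the stand. Origin: centre of its underside. To be left alone.
Things that resemble listed ones, but are neither listed nor needed, are in the scene too. Leave any pink look-alike of the flask alone. What is shaped like the cork_ring but blue or red is not meant.

How it is judged:
By the outcome, as a careful person would: the job done as asked, in the order asked, and still so for the second after the job is handed in, while the arm keeps its last pose, push and grip.
It also fails if it takes over 45 s, if anything falls off the work surface, if the arm or the gripper's body presses on something with over 40 N, if the wrist force passes 120 N, or if a joint passes its speed limit or range.

### The arm

A 6-joint arm with a two-finger parallel gripper is mounted at the origin on a cart in front of the work surface, level with it; the furniture and walls round the work are solid. World frame = base frame: x ahead of the robot, y to its left, z up, the work surface at z = 0. Lengths are in mm, angles in rad, forces in N, time in s.
With the tool pointing down it reaches from about 250 to 800 mm from the base axis. Payload 8.5 kg.
Tool frame: the origin (TCP) lies on the centre line of the jaws, within the pads' length; the fingertips stand 22 mm ahead of it and the grasp point (between the pads) lies 3 mm ahead of it; z points along the fingers, x is the direction in which the jaws open and shut, and the axes are right-handed (so a half turn about z gives the same grasp; the last joint's range is limited). The gripper opens to 85 mm and grips with 20 to 120 N. Pads are 22 mm wide; open, the fingers measure 114 mm over their backs; the gripper's body (76 mm by 85 mm) begins 54 mm behind the grasp point. The pads swing forward as they close: fully open they stand 13 mm farther back than shut.
Start: joints at [1.331, 0.238, -0.013, 1.319, 0, 1.571], TCP at [124.68, 509.937, 253.276] pointing down, gripper open.
Joint ranges: [-2.66, 2.66], [-1.03, 1.9], [-1.14, 1.46], [-1.82, 2.27], [-1.45, 1.34], [-3.14, 3.14]. Speed limits (rad/s): [2.22, 2.22, 2.79, 3.14, 3.14, 3.14].

### API

Orientations are given as [roll, pitch, yaw] about the fixed x, y, z axes, in that order (R = Rz(yaw) Ry(pitch) Rx(roll)).
In Python, from plant import manip gives the robot as it stands.
- The arm moves only by the tool apply_moves, never from a script. Its argument "deltas" is a list of rows, each an object with "delta_pos": the shift along the world's x, y, z each as a share of 0.5 m, from -1 to 1, a list of three; "rot": the turn, a rotation vector about the world's x, y, z each as a share of 180 degrees, from -1 to 1, a list of three. A call has 1 to 12 rows; each row is the pose to reach, as a shift and turn from the pose commanded when the call began, turning the shorter way round; what a row does not reach only later rows make up. A row lasts 1/12 s, in which the tool goes at most 41.7 mm and 7.16 degrees, less where a joint would pass 70% of its speed; a pose out of reach is approached as far as the arm can. A call with a number of a shift or a turn outside -1 to 1 is refused whole. A call with a gripper value outside its range is refused whole. "hand" is the closure, from 0 (fully open) to 1 (shut), set as the call begins (left out, the last holds). The fingers move at their own pace and stop on an object; "newtons" is the grip in N (left out, the last holds). Time passes only in rows, so rows that repeat a pose let the fingers close. It gives the time, the measured TCP pose, the force and the opening at its end, in the units of the state.
- manip.get_obs(): the state, without advancing time (a new reading comes with each control period).
- manip.grab_frame(name): name is "side" or "top" or "wrist"; returns a dict with "frame" (400x640x3 uint8, red, green, blue), "fx", "fy", "cx", "cy" (pixels), "k1" (the pictures are not rectified: a ray, as slopes to the right and down, at radius r is drawn at 1 + k1 r^2 times it, then the intrinsics apply), "camera_from_world" (4x4, takes a point from world to camera coordinates). Camera axes: x right, y up, looking along -z (the intrinsics and any distortion apply to the point x, -y, -z); pixel columns grow to the right and rows downward; lengths in mm; the calibration is good to about 2 mm. A picture is of the moment at which its call begins. There is no depth.
- manip.finish_job(): hands the job in, once; it reports no verdict.
The state is a dict: "time_s": time; "joint_positions": joint angles; "joint_vel": joint speeds; "joint_torque": joint torques, N m; "eef_pos": TCP position; "eef_rot": TCP orientation; "contact_force": force on the tool from outside, world axes, zero at the start; "wrist_torque": the same for the moment, N m; "width": opening from 0.0 (shut) to 1.0 (fully open).
Only numpy, scipy, OpenCV 4.12 (cv2) and the standard library are available. Lean on these libraries where they do the work, as an engineer would, in place of code of your own. Each camera call takes 0.05 s, during which the arm holds its last target. There are 200 camera calls.

## Working session

There is one attempt and no reset: what is moved stays moved. The work goes in short steps, Python scripts to look and compute and a tool call to move; the robot and the scene stay as the last step left them, time stands still between calls to the robot, and variables do not carry over. Pictures are saved under pics/ and viewed, about 8 in all and at most 12, crops included, and the job is handed in when it is done.

Besides the shell and the picture viewer there is one more tool, called after "Call:" as a command line: name --argument value ..., lists and objects as JSON in quotes. apply_moves: Moves the arm, as the interface text tells. Shift numbers are shares of 0.5 m and turn numbers shares of 180 degrees, none past 1 either way. Its arguments: {"type":"object","properties":{"deltas":{"type":"array"},"hand":{"type":"number"},"newtons":{"type":"number"}},"required":["deltas"]}

```bash
mkdir -p pics; ls; cat > h.py <<'E'
import numpy as np, cv2, pickle
from plant import manip
def grab(n,tag):
    d=manip.grab_frame(n); cv2.imwrite(f'pics/{tag}.png',cv2.cvtColor(np.asarray(d['frame']),cv2.COLOR_RGB2BGR))
    pickle.dump(d,open(f'pics/{tag}.pkl','wb')); return d
def load(tag): return pickle.load(open(f'pics/{tag}.pkl','rb'))
def ray(d,u,v):
    K=np.array([[d['fx'],0,d['cx']],[0,d['fy'],d['cy']],[0,0,1.]])
    p=cv2.undistortPoints(np.array([[[u,v]]],float),K,np.array([d['k1'],0,0,0.]))[0,0]
    T=np.array(d['camera_from_world']);R=T[:3,:3];c=-R.T@T[:3,3]
    r=R.T@np.array([p[0],-p[1],-1]); return c,r/np.linalg.norm(r)
def plane(d,u,v,z):
    c,r=ray(d,u,v); return c+r*(z-c[2])/r[2]
def proj(d,P):
    T=np.array(d['camera_from_world']);q=T[:3,:3]@np.array(P,float)+T[:3,3]
    x,y=q[0]/-q[2],-q[1]/-q[2];s=1+d['k1']*(x*x+y*y)
    return np.array([d['fx']*x*s+d['cx'],d['fy']*y*s+d['cy']])
def tri(*prs):
    A=np.zeros((3,3));b=np.zeros(3)
    for d,u,v in prs:
        c,r=ray(d,u,v);M=np.eye(3)-np.outer(r,r);A+=M;b+=M@c
    return np.linalg.solve(A,b)
E
python3 - <<'E'
from h import *
for n in('side','top'):
    d=grab(n,n+'0');T=np.array(d['camera_from_world']);print(n,d['fx'],d['cx'],d['cy'],d['k1'],-T[:3,:3].T@T[:3,3],T[:3,:3].round(2).tolist())
a=cv2.imread('pics/side0.png');b=cv2.imread('pics/top0.png')
cv2.imwrite('pics/both0.png',cv2.resize(np.vstack([a,b]),None,fx=.75,fy=.75))
print(manip.get_obs())
E
```

```text
pics
side 408.2214919897723 323.4631140949701 194.67143711893212 -0.004038828072915892 [  83.6690344  1449.73027082  871.79700541] [[-0.94, -0.33, 0.01], [0.17, -0.46, 0.87], [-0.29, 0.82, 0.49]]
top 445.2829291287985 319.54202440154353 205.05679087146004 -0.11376998870286992 [ 426.6465534   197.91262615 1520.67164237] [[-0.02, -1.0, -0.0], [1.0, -0.02, 0.05], [-0.05, -0.0, 1.0]]
{'time_s': 0.1, 'joint_positions': array([ 1.33098617e+00,  2.38740385e-01, -1.41864130e-02,  1.31917776e+00,
        8.79854499e-06,  1.57077382e+00]), 'joint_vel': array([ 0.00020237, -0.00082288,  0.00128806, -0.0001593 , -0.00094291,
       -0.00074619]), 'joint_torque': array([-2.52551644e-06, -5.39721251e+01,  3.46998239e+01,  1.34259806e-02,
       -2.23468749e-05,  7.46809121e-06]), 'eef_pos': array([124.61308048, 509.643187  , 252.72519155]), 'eef_rot': array([-3.14158383e+00,  1.30822626e-03,  1.33100868e+00]), 'contact_force': array([-0.381443  , -0.68382206, -0.85800222]), 'wrist_torque': array([-0.02456356, -0.00783738, -0.03519728]), 'width': 1.0027410876355236}
```

View pics/side0.png

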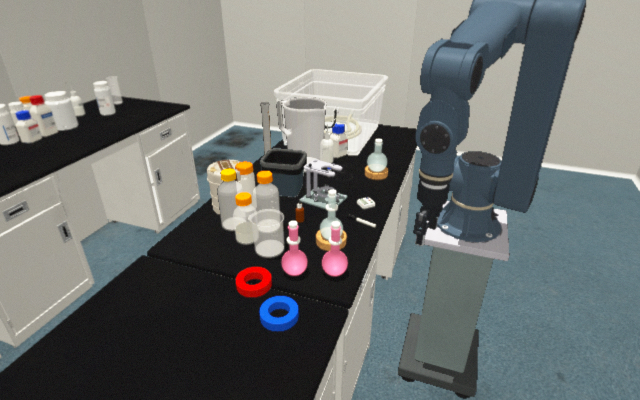

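View pics/top0.png

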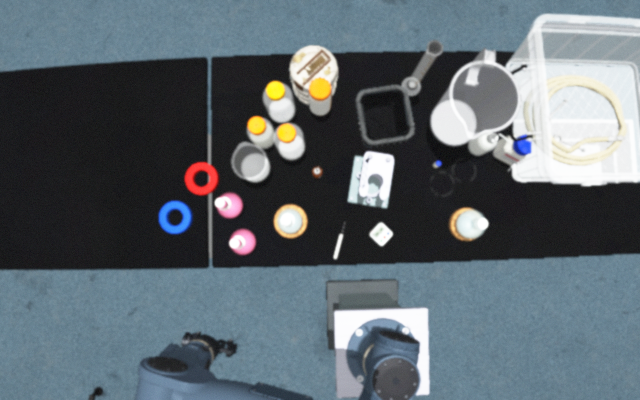

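Side view: a clear flask on a cork ring is at about (331,230), mostly hidden behind two pink ones at (293,250) and (335,250). A second flask on cork is at (377,160), and the stand is at (322,185). In the top view, the left cork flask is at (290,221), the right one at (467,224), the pink ones at (229,205) and (243,242), and the stand at (372,180). The candidates are the two cork flasks and the two pink look-alikes. The crops should settle it.

```bash
python3 - <<'E'
from h import *
a=cv2.imread('pics/side0.png');b=cv2.imread('pics/top0.png')
c=lambda im,x,y,w,h,s:cv2.resize(im[y:y+h,x:x+w],None,fx=s,fy=s,interpolation=cv2.INTER_CUBIC)
r1=np.hstack([c(a,270,140,130,100,3),c(a,300,180,65,100,3),c(a,355,130,65,100,3)])
r2=np.hstack([c(b,340,140,65,80,4.5),c(b,260,190,60,80,4.5),c(b,440,190,56,80,4.5)])
w=max(r1.shape[1],r2.shape[1]);p=lambda r:np.pad(r,((0,0),(0,w-r.shape[1]),(0,0)))
print(r1.shape,r2.shape)
cv2.imwrite('pics/c1.png',cv2.resize(np.vstack([p(r1),p(r2)]),None,fx=.8,fy=.8))
d=load('top0')
for u,v,z in[(290,221,30),(467,224,30),(372,180,157),(340,240,8),(380,234,18)]:print(u,v,plane(d,u,v,z).round())
E
```

```text
(300, 780, 3) (360, 814, 3)
290 221 [457. 301.  30.]
467 224 [ 431. -296.   30.]
372 180 [574.  37. 157.]
340 240 [389. 135.   8.]
380 234 [406.  -1.  18.]
```

View pics/c1.png

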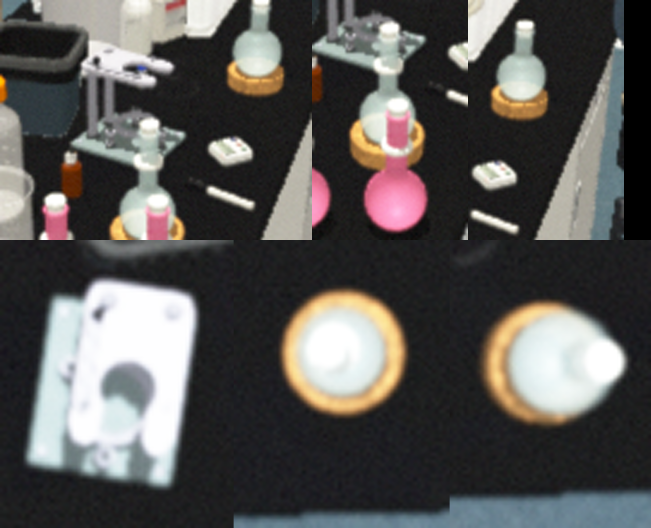

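The left flask at top (290,221) is the one: it has a white collar and a long neck. The right one has no collar, and the pink ones are excluded. The stand's mouth faces the robot. Next I measure both.

```bash
python3 - <<'E'
from h import *
d=load('top0');s=load('side0');f=np.asarray(d['frame']);hsv=cv2.cvtColor(f,cv2.COLOR_RGB2HSV)
m=cv2.inRange(hsv,(8,90,90),(28,255,255));m[:, :260]=0;m[:,320:]=0;m[:195]=0;m[260:]=0
cs,_=cv2.findContours(m,cv2.RETR_EXTERNAL,cv2.CHAIN_APPROX_NONE);c=max(cs,key=cv2.contourArea);e=cv2.fitEllipse(c);print('cork',e,plane(d,*e[0],25))
g=f.min(2)
def blob(img,x0,y0,x1,y1,t):
    k=np.zeros_like(img);k[y0:y1,x0:x1]=img[y0:y1,x0:x1]>=t
    n,l,st,ce=cv2.connectedComponentsWithStats(k.astype(np.uint8));return [(st[i][4],ce[i].round(1)) for i in range(1,n) if st[i][4]>4],l
for t in(225,240,250):
    for a,c in blob(g,270,200,310,240,t)[0]:print('stopper top',t,a,c,plane(d,*c,211))
gs=np.asarray(s['frame']).min(2)
for t in(190,210,225):
    for a,c in blob(gs,320,184,345,205,t)[0]:print('side',t,a,c)
for u,v in[(382,219.5),(290,221)]:pass
for t in(215,235):
    b,l=blob(g,345,145,400,215,t);print([x for x in b if x[0]>50])
    i=1+np.argmax([ (l==k).sum() for k in range(1,l.max()+1)])
    r=cv2.minAreaRect(np.argwhere(l==i)[:,::-1].astype(np.float32));bx=cv2.boxPoints(r);print(r);print([plane(d,*q,157)[:2].round(1).tolist() for q in bx])
E
```

```text
cork ((290.1257019042969, 220.8109130859375), (34.126365661621094, 34.317237854003906), 33.5450325012207) [457.64569276 301.17321667  25.        ]
stopper top 225 349 [289.  220.5] [454.78467456 291.62809845 211.        ]
stopper top 240 170 [287.4 219. ] [459.31100005 296.24884709 211.        ]
stopper top 250 125 [287.1 218.6] [460.50937185 297.10820225 211.        ]
side 190 61 [331.6 193.5]
side 190 7 [328.7 203.9]
side 210 28 [332.1 191.5]
side 210 9 [331.1 196.1]
side 225 24 [332.  191.4]
[(np.int32(1368), array([372.9, 175.5]))]
((371.7567443847656, 177.45945739746094), (37.811763763427734, 50.6348876953125), 9.462322235107422)
[[516.4, 110.1], [670.7, 79.8], [648.7, -35.4], [494.5, -4.1]]
[(np.int32(928), array([376.6, 173. ]))]
((375.97332763671875, 175.37081909179688), (29.33160400390625, 44.52228927612305), 8.880660057067871)
[[528.7, 81.8], [664.7, 56.3], [648.6, -33.3], [512.6, -7.1]]
```

Call:
apply_moves --deltas '[{"delta_pos": [0, 0, 0.16], "rot": [0, 0, 0.017]}, {"delta_pos": [0.1, -0.1, 0.16], "rot": [0, 0, 0.017]}, {"delta_pos": [0.7, -0.9, 0.2], "rot": [0, 0, 0.017]}, {"delta_pos": [0.7, -0.9, 0.2], "rot": [0, 0, 0.017]}, {"delta_pos": [0.7, -0.9, 0.2], "rot": [0, 0, 0.017]}, {"delta_pos": [0.7, -0.9, 0.2], "rot": [0, 0, 0.017]}, {"delta_pos": [0.7, -0.9, 0.2], "rot": [0, 0, 0.017]}, {"delta_pos": [0.7, -0.9, 0.2], "rot": [0, 0, 0.017]}, {"delta_pos": [0.7, -0.9, 0.2], "rot": [0, 0, 0.017]}, {"delta_pos": [0.7, -0.9, 0.2], "rot": [0, 0, 0.017]}, {"delta_pos": [0.7, -0.9, 0.2], "rot": [0, 0, 0.017]}, {"delta_pos": [0.7, -0.9, 0.2], "rot": [0, 0, 0.017]}]' --hand 0

```text
time_s: 1.1
eef_pos: [403.5, 151.8, 344.9]
eef_rot: [3.142, -0.0, 1.384]
contact_force: [1.7, 0.8, 0.2]
width: 1.001
```

Call:
apply_moves --deltas '[{"delta_pos": [0.15, -0.24, 0.02], "rot": [0, 0, 0]}, {"delta_pos": [0.15, -0.24, 0.02], "rot": [0, 0, 0]}, {"delta_pos": [0.15, -0.24, 0.02], "rot": [0, 0, 0]}, {"delta_pos": [0.15, -0.24, 0.02], "rot": [0, 0, 0]}, {"delta_pos": [0.15, -0.24, 0.02], "rot": [0, 0, 0]}, {"delta_pos": [0.15, -0.24, 0.02], "rot": [0, 0, 0]}]'

```text
time_s: 1.6
eef_pos: [478.1, 32.9, 354.2]
eef_rot: [-3.14, 0.0, 1.382]
contact_force: [0.0, -0.3, 0.6]
width: 1.001
```

```bash
python3 - <<'E'
from h import *
d=grab('wrist','w1');T=np.array(d['camera_from_world']);print(d['fx'],-T[:3,:3].T@T[:3,3],T[:3,:3].round(2).tolist(),manip.get_obs()['eef_pos'])
print(proj(d,(571,28,157)))
E
```

```text
334.6334841144236 [409.1344064   45.8893145  475.15843429] [[0.19, 0.98, -0.0], [-0.94, 0.18, -0.28], [-0.27, 0.05, 0.96]] [477.64565445  33.74433384 354.31700534]
[330.36983831 263.55254701]
```

View pics/w1.png

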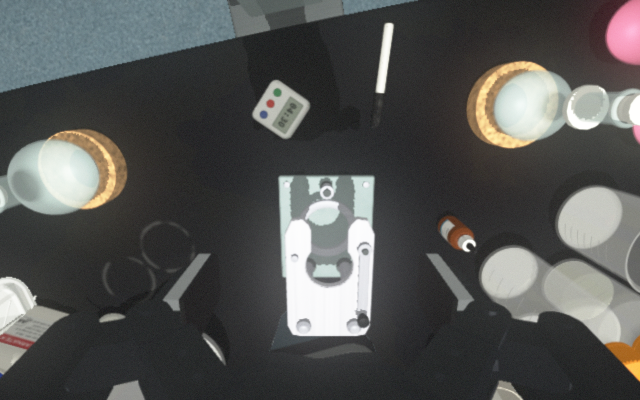

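The wrist view shows the fork well. The eye is near (330,262), the mouth near (330,222) facing the camera, the parked keeper at (362,285) with its black knob at (363,320), and the right-jaw pin at (294,258). I'll refine the plate pose and eye centre from this, and the flask axis as well (cork at about (510,105), collar at about (588,107)).

```bash
python3 - <<'E'
from h import *
d=load('w1');f=np.asarray(d['frame']);g=f.min(2)
# unwarp plate plane z=157 to metric top view, 0.5 mm/px, stand-aligned approx
yaw=-.187;E=np.array([571,28.]);R=np.array([[np.cos(yaw),-np.sin(yaw)],[np.sin(yaw),np.cos(yaw)]])
xs=np.arange(-70,110,.5);ys=np.arange(-60,60,.5)
mx=np.zeros((len(xs),len(ys)),np.float32);my=mx.copy()
for i,x in enumerate(xs):
  for j,y in enumerate(ys):
    mx[i,j],my[i,j]=proj(d,[*(E+R@[x,y]),157])
im=cv2.remap(f,mx,my,cv2.INTER_CUBIC);gg=im.min(2)
cv2.imwrite('pics/rect.png',cv2.resize(cv2.cvtColor(im,cv2.COLOR_RGB2BGR),None,fx=2,fy=2))
m=(gg>200).astype(np.uint8)
cs,_=cv2.findContours(m,cv2.RETR_EXTERNAL,cv2.CHAIN_APPROX_NONE);c=max(cs,key=cv2.contourArea)
r=cv2.minAreaRect(c);print('rect c(x,y):',r[0][1]*.5-70,r[0][0]*.5-60,np.array(r[1])/2,r[2])
# eye: rays from approx centre to rear half, first bright
pts=[]
for a in np.radians(np.arange(-100,101,4)):
  prof=[gg[int(round((10*0+q*np.cos(a)+70)*2)),int(round((q*np.sin(a)+60)*2))] for q in np.arange(15,34,.25)]
  prof=np.array(prof)
  k=np.where(prof>190)[0]
  if len(k):q=15+.25*k[0];pts.append((q*np.cos(a),q*np.sin(a)))
P=np.array(pts);A=np.c_[2*P,np.ones(len(P))];w=np.ones(len(P),bool)
for _ in range(4):
  s=np.linalg.lstsq(A[w],(P[w]**2).sum(1),rcond=None)[0];rad=np.sqrt(s[2]+s[0]**2+s[1]**2)
  e=np.hypot(*(P-s[:2]).T)-rad;w=abs(e)<max(.8,1.5*np.std(e[w]))
print('eye',s[:2],rad,w.sum(),len(P),'world',E+R@s[:2])
m2=cv2.inRange(cv2.cvtColor(f,cv2.COLOR_RGB2HSV),(8,80,80),(28,255,255));m2[:,:440]=0;m2[160:]=0;m2[:,565:]=0
print(cv2.boundingRect(m2))
E
```

```text
rect c(x,y): 9.75 -3.0 [159.5  94. ] 90.0
eye [ 2.11365201 -1.50660124] 25.020955356806468 30 51 world [572.79670813  26.1267109 ]
(466, 61, 81, 88)
```

View pics/rect.png

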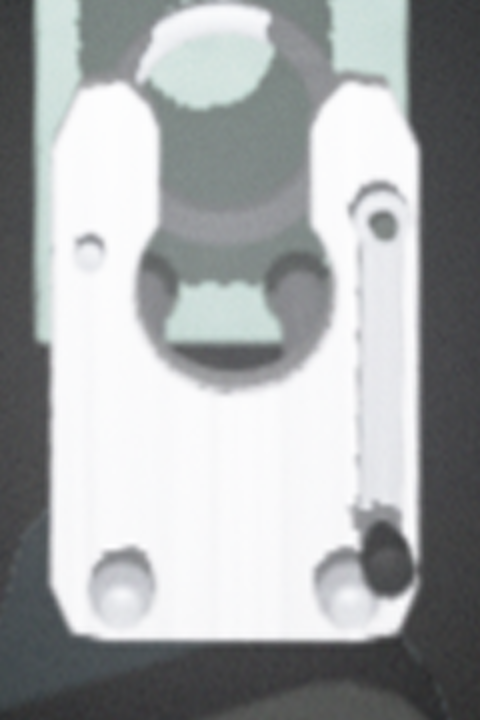

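Rectified view, 4 px/mm: the plate spans columns 52 to 418 and rows 82 to 638, and the eye spans columns 137 to 333. That puts the eye at about (572.8, 26.3) with stand yaw -0.187. The parked bar's inner edge is about 30 mm from the eye axis. Jaws along the stand's y keep the fingers clear of both the parked and the closed keeper. Next is a check of the flask's position.

```bash
python3 - <<'E'
from h import *
d=load('w1');f=np.asarray(d['frame'])
cv2.imwrite('pics/cr.png',cv2.resize(cv2.cvtColor(f[40:180,440:640],cv2.COLOR_RGB2BGR),None,fx=4,fy=4,interpolation=cv2.INTER_CUBIC))
for z in(59,147,151,191,211):print(z,proj(d,(458.5,300,z)))
for u,v in((588,107),(586,107)):print(plane(d,u,v,149))
E
```

```text
59 [531.08366746 104.47130721]
147 [585.91935616 105.39626203]
151 [589.07248415 105.45597852]
191 [625.06353369 106.19135897]
211 [646.73215205 106.68417569]
[460.08553128 300.53616259 149.        ]
[459.73657392 298.55824213 149.        ]
```

View pics/cr.png

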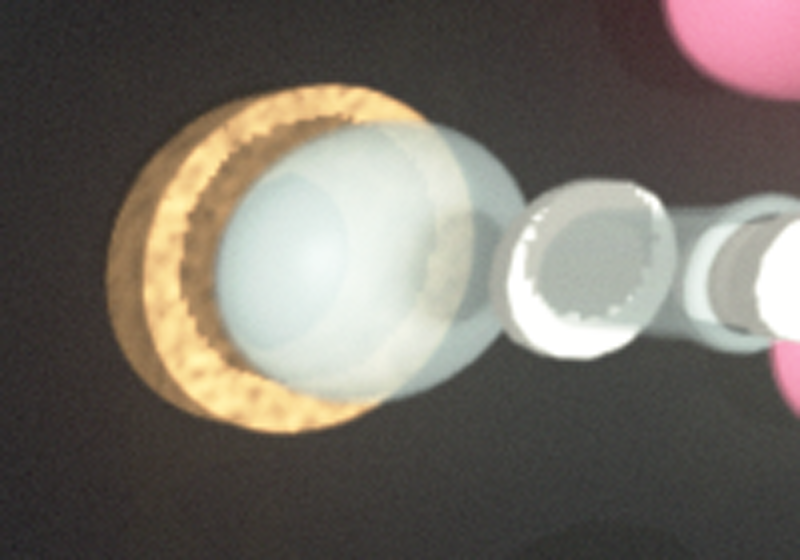

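The collar's upper face is centred at about (588,107), which puts the flask axis at (459.5, 300). I'll go above it.

Call:
apply_moves --deltas '[{"delta_pos": [-0.036, 0.532, -0.12], "rot": [0, 0, 0]}, {"delta_pos": [-0.036, 0.532, -0.12], "rot": [0, 0, 0]}, {"delta_pos": [-0.036, 0.532, -0.12], "rot": [0, 0, 0]}, {"delta_pos": [-0.036, 0.532, -0.12], "rot": [0, 0, 0]}, {"delta_pos": [-0.036, 0.532, -0.12], "rot": [0, 0, 0]}, {"delta_pos": [-0.036, 0.532, -0.12], "rot": [0, 0, 0]}, {"delta_pos": [-0.036, 0.532, -0.12], "rot": [0, 0, 0]}, {"delta_pos": [-0.036, 0.532, -0.12], "rot": [0, 0, 0]}, {"delta_pos": [-0.036, 0.532, -0.12], "rot": [0, 0, 0]}, {"delta_pos": [-0.036, 0.532, -0.12], "rot": [0, 0, 0]}, {"delta_pos": [-0.036, 0.532, -0.12], "rot": [0, 0, 0]}, {"delta_pos": [-0.036, 0.532, -0.12], "rot": [0, 0, 0]}]'

```text
time_s: 2.65
eef_pos: [460.0, 299.0, 295.4]
eef_rot: [3.141, -0.0, 1.383]
contact_force: [-0.6, 0.3, -0.3]
width: 0.997
```

```bash
python3 - <<'E'
from h import *
d=grab('wrist','w2');o=manip.get_obs();print(o['eef_pos'],o['eef_rot'],o['time_s'])
for z in(17,151,197,211):print(z,proj(d,(459.5,300,z)))
E
```

```text
[460.04018885 298.99877366 295.33928849] [ 3.14098048e+00 -3.95751158e-04  1.38314777e+00] 2.7
17 [318.81211548 162.10331684]
151 [319.28403641 190.43012953]
197 [319.56758701 207.4699935 ]
211 [319.67676615 214.03506029]
```

View pics/w2.png

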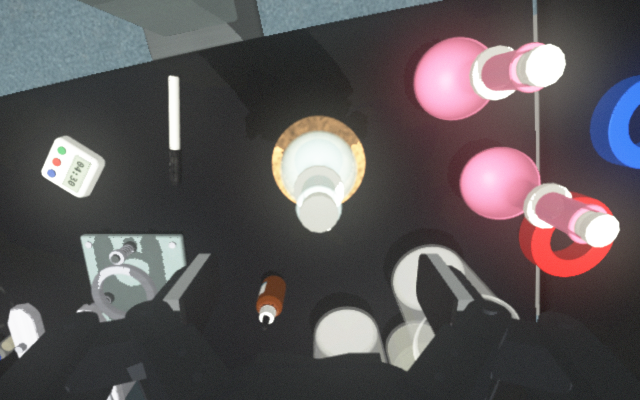

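The predicted stopper position (320,214) matches the image (319,212), so I'll descend.

Call:
apply_moves --deltas '[{"delta_pos": [-0.001, 0.002, -0.08], "rot": [0, 0, 0]}, {"delta_pos": [-0.001, 0.002, -0.12], "rot": [0, 0, 0]}, {"delta_pos": [-0.001, 0.002, -0.16], "rot": [0, 0, 0]}, {"delta_pos": [-0.001, 0.002, -0.2], "rot": [0, 0, 0]}, {"delta_pos": [-0.001, 0.002, -0.225], "rot": [0, 0, 0]}, {"delta_pos": [-0.001, 0.002, -0.24], "rot": [0, 0, 0]}, {"delta_pos": [-0.001, 0.002, -0.24], "rot": [0, 0, 0]}, {"delta_pos": [-0.001, 0.002, -0.24], "rot": [0, 0, 0]}]'

```text
time_s: 3.37
eef_pos: [459.7, 300.5, 175.3]
eef_rot: [3.141, -0.0, 1.384]
contact_force: [-0.5, 0.1, 0.1]
width: 1.002
```

Call:
apply_moves --deltas '[{"delta_pos": [0, 0, 0], "rot": [0, 0, 0]}, {"delta_pos": [0, 0, 0], "rot": [0, 0, 0]}, {"delta_pos": [0, 0, 0], "rot": [0, 0, 0]}, {"delta_pos": [0, 0, 0], "rot": [0, 0, 0]}, {"delta_pos": [0, 0, 0], "rot": [0, 0, 0]}, {"delta_pos": [0, 0, 0], "rot": [0, 0, 0]}, {"delta_pos": [0, 0, 0], "rot": [0, 0, 0]}, {"delta_pos": [0, 0, 0], "rot": [0, 0, 0]}, {"delta_pos": [0, 0, 0], "rot": [0, 0, 0]}, {"delta_pos": [0, 0, 0], "rot": [0, 0, 0]}, {"delta_pos": [0, 0, 0], "rot": [0, 0, 0]}, {"delta_pos": [0, 0, 0], "rot": [0, 0, 0]}]' --hand 1 --newtons 30

```text
time_s: 4.37
eef_pos: [459.5, 300.8, 174.9]
eef_rot: [3.141, 0.0, 1.384]
contact_force: [0.8, -1.8, 4.7]
width: 0.315
```

```bash
python3 - <<'E'
from h import *
d=grab('wrist','w3');o=manip.get_obs();print({k:np.round(v,3) for k,v in o.items()})
E
```

```text
{'time_s': np.float64(4.417), 'joint_positions': array([ 0.58 ,  0.316, -0.109,  1.146, -0.   ,  0.766]), 'joint_vel': array([-0.001, -0.   ,  0.002, -0.001, -0.   ,  0.001]), 'joint_torque': array([ 8.5800e-01, -5.5566e+01,  3.1989e+01, -7.4800e-01,  6.1700e-01,
       -4.0000e-03]), 'eef_pos': array([459.482, 300.771, 174.908]), 'eef_rot': array([3.141, 0.   , 1.384]), 'contact_force': array([-0.182, -2.611,  4.246]), 'wrist_torque': array([-0.617,  0.063, -0.006]), 'width': np.float64(0.318)}
```

View pics/w3.png

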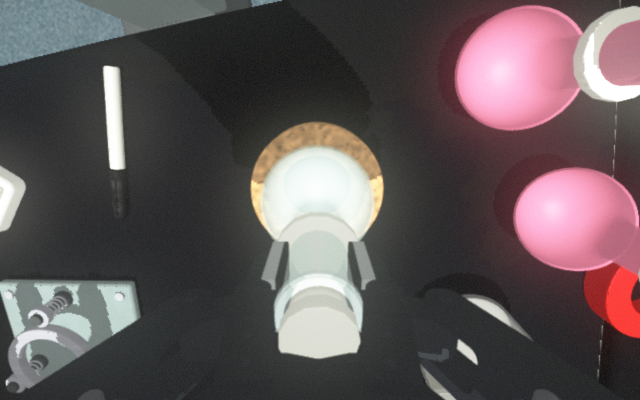

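```bash
python3 - <<'E'
from h import *
d=load('w3');yaw=-.187;R=np.array([[np.cos(yaw),-np.sin(yaw)],[np.sin(yaw),np.cos(yaw)]])
E=np.array([459.5,300.5])
for z in(143,147,151,153,155,158,170,191,197):
  print(z,*[proj(d,[*(E+R@np.array(q)),z]).round(1) for q in((-11,14),(-11,-14),(11,14),(-21,0),(0,21))])
E
```

```text
143 [346.6 228.6] [289.3 228.6] [345.6 269.1] [318.  209.1] [360.2 249.2]
147 [347.3 231.6] [288.6 231.7] [346.2 273. ] [318.  211.7] [361.1 252.7]
151 [348.1 234.8] [287.9 234.9] [346.9 277.1] [318.  214.5] [362.2 256.4]
153 [348.4 236.5] [287.5 236.5] [347.2 279.2] [318.  215.9] [362.7 258.2]
155 [348.8 238.2] [287.1 238.2] [347.6 281.3] [318.  217.4] [363.3 260.2]
158 [349.4 240.8] [286.5 240.9] [348.1 284.6] [318.  219.7] [364.1 263.2]
170 [352.  252.5] [283.9 252.5] [350.5 299.2] [318.  229.8] [367.9 276.3]
191 [357.8 278.3] [278.1 278.3] [355.8 331.1] [318.  252.3] [376.1 305.4]
197 [359.9 287.4] [276.  287.4] [357.6 342.2] [318.  260.2] [379.  315.5]
```

```bash
python3 - <<'E'
import cv2
a=cv2.imread('pics/w3.png')[190:370,245:395];a=cv2.convertScaleAbs(a,alpha=1.3,beta=25);cv2.imwrite('pics/w3c.png',cv2.resize(a,None,fx=3.3,fy=3.3,interpolation=cv2.INTER_CUBIC))
E
```

```text
(no output)
```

View pics/w3c.png

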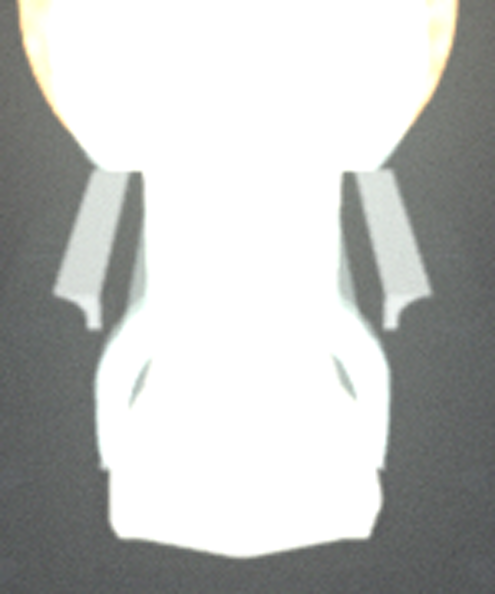

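The fingers hold the neck: opening 0.318 is about 27 mm, and the tips are at z≈158, a few mm above the collar and under the rim. I'll firm up the grip and lift.

Call:
apply_moves --deltas '[{"delta_pos": [0, 0, 0], "rot": [0, 0, 0]}, {"delta_pos": [0, 0, 0], "rot": [0, 0, 0]}, {"delta_pos": [0, 0, 0.01], "rot": [0, 0, 0]}, {"delta_pos": [0, 0, 0.03], "rot": [0, 0, 0]}, {"delta_pos": [0, 0, 0.05], "rot": [0, 0, 0]}, {"delta_pos": [0, 0, 0.07], "rot": [0, 0, 0]}, {"delta_pos": [0, 0, 0.09], "rot": [0, 0, 0]}, {"delta_pos": [0, 0, 0.1], "rot": [0, 0, 0]}, {"delta_pos": [0, 0, 0.1], "rot": [0, 0, 0]}, {"delta_pos": [0, 0, 0.1], "rot": [0, 0, 0]}]' --newtons 70

```text
time_s: 5.25
eef_pos: [459.6, 301.0, 225.1]
eef_rot: [3.141, -0.0, 1.384]
contact_force: [-0.6, -0.9, -2.9]
width: 0.306
```

```bash
python3 - <<'E'
from h import *
d=grab('wrist','w4');d=grab('side','s4');o=manip.get_obs();print({k:np.round(v,3) for k,v in o.items()})
a=cv2.imread('pics/w4.png')[100:400,200:440];b=cv2.imread('pics/s4.png')[130:290,270:400]
cv2.imwrite('pics/v4.png',np.hstack([cv2.resize(a,(400,500)),cv2.resize(b,(406,500))])[:,:800])
E
```

```text
{'time_s': np.float64(5.35), 'joint_positions': array([ 0.58 ,  0.29 , -0.016,  1.265, -0.   ,  0.766]), 'joint_vel': array([ 0.002,  0.005, -0.003, -0.   ,  0.001, -0.   ]), 'joint_torque': array([ 5.0000e-03, -5.9766e+01,  3.5837e+01,  5.0000e-03, -1.0000e-03,
        0.0000e+00]), 'eef_pos': array([459.194, 300.677, 224.314]), 'eef_rot': array([-3.141e+00,  1.000e-03,  1.384e+00]), 'contact_force': array([ 0.015, -0.21 , -3.349]), 'wrist_torque': array([-0.047,  0.003,  0.021]), 'width': np.float64(0.313)}
```

View pics/v4.png

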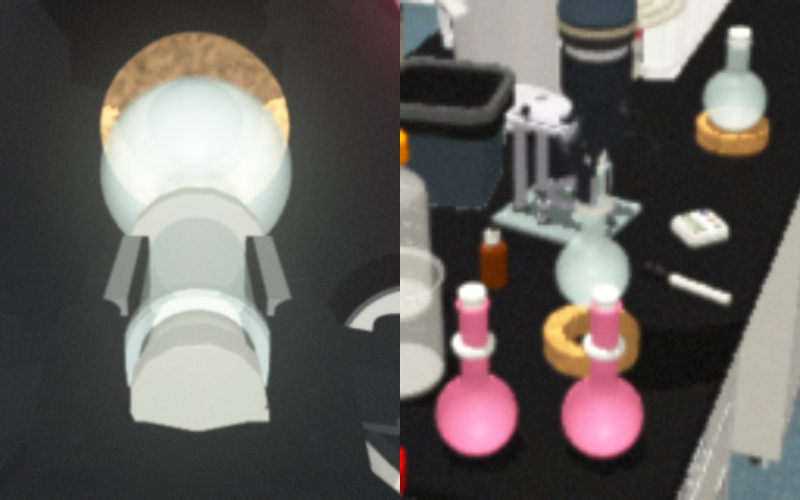

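The flask is lifted and upright, with the cork ring left behind and a 3.3 N load. Next I bring it in front of the fork mouth with its base at about 58 mm.

Call:
apply_moves --deltas '[{"delta_pos": [-0.002, -0.02, -0.004], "rot": [0, 0, 0]}, {"delta_pos": [-0.005, -0.07, -0.008], "rot": [0, 0, 0]}, {"delta_pos": [-0.008, -0.13, -0.012], "rot": [0, 0, 0]}, {"delta_pos": [-0.012, -0.19, -0.016], "rot": [0, 0, 0]}, {"delta_pos": [-0.016, -0.25, -0.016], "rot": [0, 0, 0]}, {"delta_pos": [-0.02, -0.31, -0.016], "rot": [0, 0, 0]}, {"delta_pos": [-0.024, -0.37, -0.016], "rot": [0, 0, 0]}, {"delta_pos": [-0.028, -0.43, -0.016], "rot": [0, 0, 0]}, {"delta_pos": [-0.028, -0.48, -0.016], "rot": [0, 0, 0]}, {"delta_pos": [-0.028, -0.5, -0.016], "rot": [0, 0, 0]}, {"delta_pos": [-0.028, -0.5, -0.016], "rot": [0, 0, 0]}, {"delta_pos": [-0.028, -0.5, -0.016], "rot": [0, 0, 0]}]'

```text
time_s: 6.35
eef_pos: [445.2, 50.5, 216.5]
eef_rot: [-3.141, -0.0, 1.383]
contact_force: [-0.4, 0.3, -3.6]
width: 0.311
```

```bash
python3 - <<'E'
from h import *
grab('wrist','w5');grab('side','s5');grab('top','t5');o=manip.get_obs();print({k:np.round(v,3) for k,v in o.items() if k in('time_s','eef_pos','eef_rot','contact_force','width')})
a=cv2.imread('pics/w5.png');b=cv2.imread('pics/s5.png')[130:250,290:400]
cv2.imwrite('pics/v5.png',np.hstack([a[:,150:500],cv2.resize(b,(367,400),interpolation=cv2.INTER_CUBIC)]))
E
```

```text
{'time_s': np.float64(6.5), 'eef_pos': array([445.421,  51.639, 216.58 ]), 'eef_rot': array([-3.141, -0.   ,  1.385]), 'contact_force': array([ 0.026, -0.559, -2.936]), 'width': np.float64(0.316)}
```

View pics/v5.png

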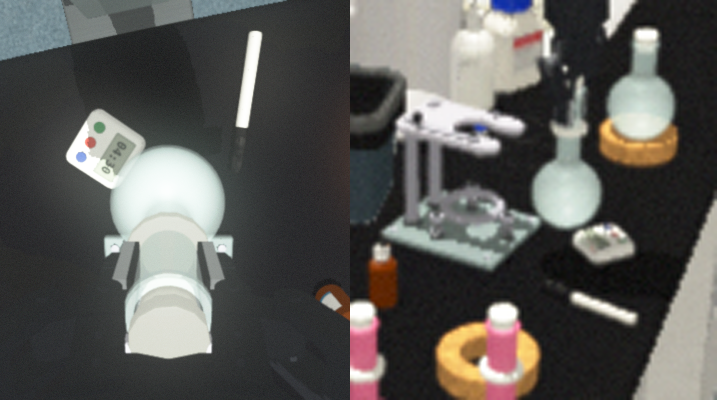

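The flask is in front of the mouth and upright. I'll check its height numerically in the side view (collar at about (355,168), bulb outline bottom at about (355,198)).

```bash
python3 - <<'E'
from h import *
d=load('s5');print([proj(d,(445.3,51,z)).round(1) for z in(58,100,188)])
f=np.asarray(d['frame'])[150:205,335:376];print(f.min(2)[::1,20].tolist())
c,r=ray(d,355.2,181.5);
hsv=cv2.cvtColor(np.asarray(d['frame']),cv2.COLOR_RGB2HSV)[168:205,335:376];m=(hsv[...,2]>110).astype(np.uint8);print(m.sum(1).tolist(),[(np.where(x)[0].min()+335,np.where(x)[0].max()+335) if x.any() else 0 for x in m])
C=proj(d,(445.3,51,100));print('bulb radius px',abs(proj(d,(445.3-40,51-14,100))-C))
E
```

```text
[array([353.6, 196.3]), array([354.1, 187.1]), array([355. , 167.2])]
[69, 50, 30, 41, 87, 92, 55, 33, 33, 35, 62, 71, 70, 84, 87, 86, 89, 108, 151, 182, 187, 170, 153, 150, 151, 148, 151, 159, 148, 156, 173, 188, 204, 200, 199, 205, 209, 216, 221, 213, 217, 222, 228, 231, 226, 221, 215, 199, 110, 44, 28, 29, 32, 24, 18]
[29, 28, 19, 18, 18, 18, 18, 18, 17, 15, 15, 12, 14, 16, 18, 19, 20, 20, 20, 20, 20, 20, 21, 21, 20, 21, 23, 27, 23, 20, 19, 20, 20, 19, 19, 21, 19] [(np.int64(335), np.int64(375)), (np.int64(335), np.int64(375)), (np.int64(352), np.int64(375)), (np.int64(352), np.int64(375)), (np.int64(352), np.int64(375)), (np.int64(352), np.int64(375)), (np.int64(352), np.int64(375)), (np.int64(352), np.int64(375)), (np.int64(352), np.int64(375)), (np.int64(352), np.int64(375)), (np.int64(350), np.int64(375)), (np.int64(349), np.int64(360)), (np.int64(348), np.int64(361)), (np.int64(347), np.int64(362)), (np.int64(346), np.int64(363)), (np.int64(345), np.int64(363)), (np.int64(345), np.int64(364)), (np.int64(345), np.int64(364)), (np.int64(345), np.int64(364)), (np.int64(345), np.int64(364)), (np.int64(345), np.int64(364)), (np.int64(345), np.int64(364)), (np.int64(335), np.int64(364)), (np.int64(335), np.int64(364)), (np.int64(335), np.int64(363)), (np.int64(335), np.int64(363)), (np.int64(335), np.int64(362)), (np.int64(335), np.int64(361)), (np.int64(335), np.int64(360)), (np.int64(335), np.int64(369)), (np.int64(338), np.int64(370)), (np.int64(338), np.int64(371)), (np.int64(339), np.int64(372)), (np.int64(339), np.int64(373)), (np.int64(335), np.int64(373)), (np.int64(335), np.int64(374)), (np.int64(337), np.int64(374))]
bulb radius px [10.59310425  0.07956134]
```

Call:
apply_moves --deltas '[{"delta_pos": [0.02, -0.004, 0.004], "rot": [0, 0, 0]}, {"delta_pos": [0.05, -0.01, 0.004], "rot": [0, 0, 0]}, {"delta_pos": [0.08, -0.016, 0.004], "rot": [0, 0, 0]}, {"delta_pos": [0.11, -0.022, 0.004], "rot": [0, 0, 0]}, {"delta_pos": [0.14, -0.028, 0.004], "rot": [0, 0, 0]}, {"delta_pos": [0.16, -0.031, 0.004], "rot": [0, 0, 0]}, {"delta_pos": [0.18, -0.035, 0.004], "rot": [0, 0, 0]}, {"delta_pos": [0.2, -0.039, 0.004], "rot": [0, 0, 0]}, {"delta_pos": [0.2, -0.039, 0.004], "rot": [0, 0, 0]}, {"delta_pos": [0.2, -0.039, 0.004], "rot": [0, 0, 0]}]'

```text
time_s: 7.33
eef_pos: [545.5, 31.4, 218.5]
eef_rot: [-3.141, 0.0, 1.384]
contact_force: [-0.2, 0.1, -3.9]
width: 0.309
```

```bash
python3 - <<'E'
from h import *
grab('wrist','w6');grab('side','s6');o=manip.get_obs();print({k:np.round(v,3) for k,v in o.items() if k in('time_s','eef_pos','eef_rot','contact_force','wrist_torque','width')})
a=cv2.imread('pics/w6.png');b=cv2.imread('pics/s6.png')[130:240,290:390]
cv2.imwrite('pics/v6.png',np.hstack([a[:,150:500],cv2.resize(b,(364,400),interpolation=cv2.INTER_CUBIC)]))
E
```

```text
{'time_s': np.float64(7.433), 'eef_pos': array([544.8  ,  31.431, 218.687]), 'eef_rot': array([-3.141,  0.   ,  1.384]), 'contact_force': array([-0.598,  0.388, -3.034]), 'wrist_torque': array([ 0.015, -0.005,  0.036]), 'width': np.float64(0.309)}
```

View pics/v6.png

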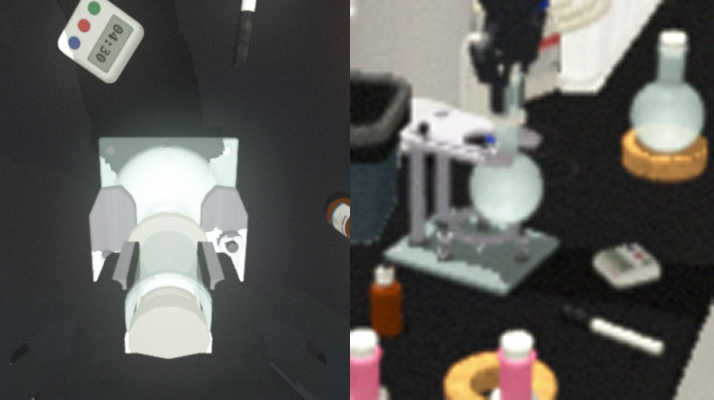

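The neck is in the slot, with the collar above the plate, the bulb below it, and no side force. I'll go on to the eye.

Call:
apply_moves --deltas '[{"delta_pos": [0.02, -0.004, 0], "rot": [0, 0, 0]}, {"delta_pos": [0.04, -0.007, 0], "rot": [0, 0, 0]}, {"delta_pos": [0.056, -0.01, 0], "rot": [0, 0, 0]}, {"delta_pos": [0.056, -0.01, 0], "rot": [0, 0, 0]}, {"delta_pos": [0.056, -0.01, 0], "rot": [0, 0, 0]}, {"delta_pos": [0.056, -0.01, 0], "rot": [0, 0, 0]}]'

```text
time_s: 7.93
eef_pos: [573.3, 26.3, 218.5]
eef_rot: [-3.141, 0.0, 1.384]
contact_force: [0.9, 0.3, -3.3]
width: 0.311
```

```bash
python3 - <<'E'
from h import *
o=manip.get_obs();print({k:np.round(v,3) for k,v in o.items() if k in('time_s','eef_pos','eef_rot','contact_force','wrist_torque','width')})
E
```

```text
{'time_s': np.float64(7.933), 'eef_pos': array([573.258,  26.263, 218.489]), 'eef_rot': array([-3.141,  0.   ,  1.384]), 'contact_force': array([ 0.938,  0.283, -3.328]), 'wrist_torque': array([ 0.012,  0.031, -0.062]), 'width': np.float64(0.311)}
```

Call:
apply_moves --deltas '[{"delta_pos": [-0.001, 0, -0.01], "rot": [0, 0, 0]}, {"delta_pos": [-0.001, 0, -0.02], "rot": [0, 0, 0]}, {"delta_pos": [-0.001, 0, -0.03], "rot": [0, 0, 0]}, {"delta_pos": [-0.001, 0, -0.038], "rot": [0, 0, 0]}, {"delta_pos": [-0.001, 0, -0.038], "rot": [0, 0, 0]}, {"delta_pos": [-0.001, 0, -0.038], "rot": [0, 0, 0]}]'

```text
time_s: 8.43
eef_pos: [572.6, 26.4, 199.4]
eef_rot: [-3.141, 0.0, 1.384]
contact_force: [0.2, 0.1, -3.0]
width: 0.306
```

Call:
apply_moves --deltas '[{"delta_pos": [0, 0, -0.004], "rot": [0, 0, 0]}, {"delta_pos": [0, 0, -0.008], "rot": [0, 0, 0]}, {"delta_pos": [0, 0, -0.012], "rot": [0, 0, 0]}, {"delta_pos": [0, 0, -0.016], "rot": [0, 0, 0]}, {"delta_pos": [0, 0, -0.016], "rot": [0, 0, 0]}, {"delta_pos": [0, 0, -0.016], "rot": [0, 0, 0]}]'

```text
time_s: 8.93
eef_pos: [573.2, 26.4, 192.2]
eef_rot: [3.141, -0.0, 1.384]
contact_force: [-1.5, 0.2, 3.3]
width: 0.306
```

The force matches the ring starting down at about TCP 195, as predicted. I'll keep pressing.

Call:
apply_moves --deltas '[{"delta_pos": [0, 0, -0.004], "rot": [0, 0, 0]}, {"delta_pos": [0, 0, -0.008], "rot": [0, 0, 0]}, {"delta_pos": [0, 0, -0.012], "rot": [0, 0, 0]}, {"delta_pos": [0, 0, -0.012], "rot": [0, 0, 0]}, {"delta_pos": [0, 0, -0.012], "rot": [0, 0, 0]}]'

```text
time_s: 9.35
eef_pos: [573.1, 26.4, 185.9]
eef_rot: [3.141, -0.0, 1.384]
contact_force: [-1.2, 1.0, 6.1]
width: 0.316
```

Call:
apply_moves --deltas '[{"delta_pos": [0, 0, -0.004], "rot": [0, 0, 0]}, {"delta_pos": [0, 0, -0.008], "rot": [0, 0, 0]}, {"delta_pos": [0, 0, -0.01], "rot": [0, 0, 0]}, {"delta_pos": [0, 0, -0.01], "rot": [0, 0, 0]}, {"delta_pos": [0, 0, -0.01], "rot": [0, 0, 0]}]'

```text
time_s: 9.77
eef_pos: [573.2, 26.4, 181.1]
eef_rot: [3.141, -0.0, 1.384]
contact_force: [-1.6, 0.0, 8.4]
width: 0.315
```

Call:
apply_moves --deltas '[{"delta_pos": [0, 0, -0.002], "rot": [0, 0, 0]}, {"delta_pos": [0, 0, -0.004], "rot": [0, 0, 0]}, {"delta_pos": [0, 0, -0.004], "rot": [0, 0, 0]}, {"delta_pos": [0, 0, -0.004], "rot": [0, 0, 0]}]'

```text
time_s: 10.1
eef_pos: [573.5, 26.4, 180.4]
eef_rot: [3.139, -0.001, 1.384]
contact_force: [-3.3, 1.0, 17.1]
width: 0.311
```

The ring is on its stop: force jumped to 17 N at TCP 180.4, against 180 predicted. I'll ease the small side load, then verify.

Call:
apply_moves --deltas '[{"delta_pos": [-0.002, 0, 0], "rot": [0, 0, 0]}, {"delta_pos": [-0.002, 0, -0.001], "rot": [0, 0, 0]}, {"delta_pos": [-0.002, 0, -0.001], "rot": [0, 0, 0]}, {"delta_pos": [-0.002, 0, -0.001], "rot": [0, 0, 0]}, {"delta_pos": [-0.002, 0, -0.001], "rot": [0, 0, 0]}, {"delta_pos": [-0.002, 0, -0.001], "rot": [0, 0, 0]}]'

```text
time_s: 10.6
eef_pos: [573.0, 26.5, 180.3]
eef_rot: [3.138, -0.001, 1.384]
contact_force: [-2.8, 0.9, 18.8]
width: 0.311
```

```bash
python3 - <<'E'
from h import *
grab('wrist','w7');grab('side','s7');grab('top','t7');o=manip.get_obs();print({k:np.round(v,3) for k,v in o.items() if k in('time_s','eef_pos','eef_rot','contact_force','wrist_torque','width')})
a=cv2.imread('pics/w7.png')[80:370,210:430];b=cv2.imread('pics/s7.png')[140:230,290:370]
cv2.imwrite('pics/v7.png',np.hstack([cv2.resize(a,(379,500),interpolation=cv2.INTER_CUBIC),cv2.resize(b,(420,500),interpolation=cv2.INTER_CUBIC)]))
E
```

```text
{'time_s': np.float64(10.75), 'eef_pos': array([573.024,  26.476, 180.311]), 'eef_rot': array([ 3.138e+00, -1.000e-03,  1.384e+00]), 'contact_force': array([-2.636,  1.48 , 18.957]), 'wrist_torque': array([ 0.112,  0.574, -0.085]), 'width': np.float64(0.312)}
```

No more views are allowed, so I'll check numerically: flask slip in the grip (wrist frame against the earlier one), keeper knob position, and whether the other objects moved.

```bash
python3 - <<'E'
from h import *
G=lambda t:cv2.cvtColor(np.asarray(load(t)['frame']),cv2.COLOR_RGB2GRAY).astype(np.float32)
a,b=G('w6'),G('w7')
for n,(y0,y1,x0,x1) in dict(stopper=(275,365,265,375)).items():
    r=cv2.matchTemplate(b[y0-10:y1+10,x0-10:x1+10],a[y0:y1,x0:x1],cv2.TM_CCOEFF_NORMED);_,v,_,l=cv2.minMaxLoc(r);print(n,v,l[0]-10,l[1]-10)
# other objects, top & side views
for A,B,pts in(('top0','t7',dict(timer=(380,234),pen=(339,241),short=(467,224),dropper=(317,172),vial=(437,164),cork=(290,221))),('s5','s7',dict(timer=(365,203),pen=(365,221),short=(377,160),dropper=(299,213),cork=(331,240)))):
    a,b=G(A),G(B)
    for n,(u,v) in pts.items():
        h=11;t=a[v-h:v+h,u-h:u+h];w=b[v-h-6:v+h+6,u-h-6:u+h+6];r=cv2.matchTemplate(w,t,cv2.TM_CCOEFF_NORMED);_,m,_,l=cv2.minMaxLoc(r);print(A,n,round(m,2),l[0]-6,l[1]-6)
d7=load('w7');d1=load('w1');yaw=-.187;R=np.array([[np.cos(yaw),-np.sin(yaw)],[np.sin(yaw),np.cos(yaw)]]);E=np.array([572.8,26.3])
f7=np.asarray(d7['frame']);f1=np.asarray(d1['frame'])
for x in(-24,-20,-12,0,30):
    p=[*(E+R@np.array([x,36])),163];q7=proj(d7,p);q1=proj(d1,p)
    s=lambda f,q:f[int(round(q[1])),int(round(q[0]))].tolist() if 0<=q[1]<400 else None
    print(x,q1.round(),s(f1,q1),q7.round(),s(f7,q7))
# plate width visible in w7 across a row through front jaws, collar height check in side view
s=load('s7');print([proj(s,(572.8,26.3,z)).round(1).tolist() for z in(22,64,106,156)])
f=np.asarray(s['frame']);print(f.min(2)[158:210,int(round(proj(s,(572.8,26.3,64))[0]))].tolist())
E
```

```text
stopper 0.9992963075637817 0 0
top0 timer 0.69 -1 0
top0 pen 1.0 0 0
top0 short 1.0 0 0
top0 dropper 1.0 0 0
top0 vial 0.39 -1 0
top0 cork 0.34 -6 -6
s5 timer 0.67 0 0
s5 pen 1.0 0 0
s5 short 1.0 0 0
s5 dropper 1.0 0 0
s5 cork 1.0 0 0
-24 [365. 247.] [233, 234, 237] [401. 212.] [164, 168, 171]
-20 [365. 250.] [127, 130, 129] [400. 221.] [102, 105, 105]
-12 [364. 257.] [232, 234, 237] [399. 238.] [162, 164, 167]
0 [364. 268.] [231, 232, 236] [397. 262.] [163, 167, 170]
30 [363. 293.] [231, 232, 236] [393. 318.] [63, 67, 67]
[[325.8, 195.9], [325.9, 187.1], [326.0, 178.2], [326.1, 167.2]]
[41, 38, 56, 97, 123, 128, 127, 127, 129, 127, 128, 111, 93, 118, 135, 179, 162, 156, 151, 146, 140, 149, 170, 183, 205, 201, 202, 201, 210, 221, 227, 230, 230, 232, 234, 233, 230, 227, 221, 178, 138, 133, 122, 100, 90, 91, 91, 103, 165, 171, 129, 73]
```

The flask hasn't slipped in the grip (0 px stopper shift), the keeper's pivot and bar are where they were, and nothing else has moved. Before the insertion and the final press, the wrist stayed on the predicted spring curve. I'm handing in.

```bash
python3 -c "
from plant import manip
o=manip.get_obs();print(o['time_s'],o['eef_pos'],o['contact_force']);print(manip.finish_job())"
```

```text
10.75 [573.02420324  26.47642158 180.31059491] [-2.63608932  1.48041955 18.95668554]
the job is handed in; nothing more can be done
None
```

I gripped the long-necked flask by its bare neck, brought it upright through the fork mouth and pressed it into the sprung ring. It was handed in at 10.75 s, held down with about 19 N, with the keeper left open.

**Ring on its stop:** The force rose at about 0.4 N/mm, then jumped at TCP height 180.3 mm; I predicted 180. That puts the collar's top about 1 mm below the fork's upper side.

**Grip and scene:** The stopper shifted 0 px in the wrist view between entering the slot and the final press, so the flask did not slip. The keeper pivot and the front of its bar, where visible, were where expected. The pen, short flask, dropper bottle and cork ring showed no shift.

**Unresolved checks:**
- **Final picture:** it was refused because I had used all 12 views, so the end state was checked by numbers only, not by eye.
- **Timer and vial:** they matched poorly (scores 0.67–0.69 and 0.39, shifts of 0 to 1 px). I put this down to the arm hiding or shading them but could not confirm it.
- **Cork ring in the top view:** that match also failed, probably because the template still contained the flask. The side view matched fully.
- **Side load:** about 3 N remained after I tried to ease it off.

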